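# Walk the bench supply home into its bay

## Task

Walk the heavy bench power supply forward into its bay by nudging its two front corner bumpers in turn, until its rear sits square and fully home on the sprung contact bar of the stop; then swing the steel keeper fully shut in front of it and let go. The supply must end standing flat between the kerbs. Do not touch the panel of knobs and posts between the bumpers, never push the supply with more than 25 N, and leave the other things on the bench where they are.

Things in the scene. Friction and masses are not known exactly. Their poses are not given: they have to be found in the camera images.
- supply: Heavy block: grey bench power supply, 120 deep (x) x 170 wide (y) x 78 tall, about 1.2 kg, on four rubber feet. Origin: centre of its footprint at bench level; x points from its front (knobs, bumpers) to its flat rear at x +60. Pushed on one bumper it yaws about a point near its other end, at 5 to 10 N, a little more to start it. Starts askew, 75-105 short of home.
- bumper_left (a point): Middle of the front face of the supply's left (+y) black rubber corner bumper: supply x -60, y +70, z 43 mm. The face is flat, 30 wide (y 55 to 85) and 70 tall (z 8 to 78).
- bumper_right (a point): The same on the right (-y) bumper.
- panel: The supply's front panel between the bumpers (104 wide): display, two knobs, three brass posts, all within 35 mm of the middle; the knobs stick out 11 mm beyond the bumpers' faces. Delicate: not to be touched. Origin and axes are the supply's.
- bay: Fixed aluminium kerbs 22 tall either side of the supply's place (inner faces y +-105, from x -50, flared at the mouth, to +60) and the keeper's post. Origin: bench level, where the supply's centre comes when home (along x to +-10 mm, see stop). x is the direction in which the supply goes in, from the robot's side to the stop; square means supply and bay axes agree.
- stop: Fixed stop bridge across the bay's far end, 200 wide, 70 tall, origin at bay x +70, bench level, axes as the bay. Before it a black contact bar (170 wide, z 27-53) on springs gives 6 mm at 1-3 N, then stops dead, its face then 0-20 mm before this origin: set anew each time, in no reading, to be felt. Home: the supply's rear square on the bar, bar pushed in all but fully.
- keeper (a joint): Flat steel arm on an upright hinge left of the bay's mouth, 82 long, 10 thick, z 24-50 (stud on its end to 62). 0 = open: points along the bay's -x, to the robot. Grows counterclockwise from above to 1.57 = shut, a dead stop: points along the bay's -y, before the left bumper. Starts at 0-0.3. Stays where left (0.1 N m friction). If the supply stands too far out, the arm runs into it.
- keeper_hinge (a point): Hinge axis of the keeper at mid-height of its arm: bay x -80, y +137, z 37 mm.
- keeper_tip (a point): Free end of the keeper's arm, at mid-height (z 37), 82 mm from the hinge axis.
- pliers: Bystander: pliers with yellow handles, about 150 mm long, lying flat; origin near its middle, on the underside.
- clamp: Bystander: small steel locking forceps with finger rings, 150 mm long, lying flat; origin near its middle, on the underside.
- sucker: Bystander: tube-shaped solder sucker, 190 mm long, 22 mm thick, lying along its x axis; origin near its middle, on the underside.
- carton: Bystander: small white carton 45 x 60 x 50; origin near its middle, on the underside.
- driver: Bystander: screwdriver lying flat; origin near its middle, on the underside.
- meter: Bystander: black hand multimeter 130 x 70 x 30, lying flat; origin near its middle, on the underside.
- pot: Bystander: small amber jar, 40 across, 45 tall; origin near its middle, on the underside.
- tape: Bystander: roll of paper tape, 60 across, 18 tall; origin near its middle, on the underside.
There are look-alikes about, which are no part of the job. Leave any orange look-alike of the supply alone.

How it is judged:
By the outcome, as a careful person would: the job done as asked, in the order asked, and still so for the second after the job is handed in, with the robot touching nothing.
It also fails if it takes over 72 s, if anything falls off the work surface, if the arm or the gripper's body presses on something with over 40 N, if the wrist force passes 120 N, or if a joint passes its speed limit or range.

## Robot

A 6-joint arm with a two-finger parallel gripper is mounted at the origin on the work surface. World frame = base frame: x ahead of the robot, y to its left, z up, the work surface at z = 0. Lengths are in mm, angles in rad, forces in N, time in s.
With the tool pointing down it reaches from about 275 to 725 mm from the base axis. Payload 5.6 kg.
Tool frame: the origin (TCP) lies midway between the tips of the shut fingers; the grasp point (between the pads) lies 19 mm behind it; x points along the fingers, y is the direction in which the jaws open and shut, and the axes are right-handed (so a half turn about x gives the same grasp; the last joint's range is limited). The gripper opens to 85 mm and grips with 20 to 120 N. Pads are 22 mm wide; open, the fingers measure 114 mm over their backs; the gripper's body (76 mm by 85 mm) begins 54 mm behind the grasp point. The pads swing forward as they close: fully open they stand 13 mm farther back than shut.
Start: joints at [1.424, 0.255, 0.108, 0, -1.424, -0.285], TCP at [230.152, 499.523, 231.283] pointing down, gripper open.
Joint ranges: [-2.95, 2.95], [-1.21, 1.97], [-1.09, 1.5], [-2.87, 1.71], [-2.94, -0.07], [-3.05, 3.05]. Speed limits (rad/s): [2.57, 2.57, 3.14, 3.14, 3.14, 3.14].

## Interface

Orientations are given as a rotation vector (axis times angle).
In Python, from plant import * gives the robot as it stands.
- The arm moves only by the tool servo_tool, never from a script. Its argument "plan" is text: rows parted by semicolons, each of 4 numbers parted by spaces: the shift along the tool's x, y, z in units of 50 mm (1.0 is 50 mm), then the turn about the tool's x in units of 6 degrees (1.0 is 6 degrees). A call has 1 to 10 rows; each row shifts and turns the pose as measured when the row begins, along the tool's axes as they then stand; what a row does not reach is not made up. A row lasts 1/10 s, in which the tool goes at most 50 mm and 8.59 degrees, less where a joint would pass 70% of its speed; a pose out of reach is approached as far as the arm can. A call is refused whole if a number of a shift passes 1 or a number of a turn 1, either way. A call with a gripper value outside its range is refused whole. "fingers" is the closure, from 0 (fully open) to 1 (shut), set as the call begins (left out, the last holds). The fingers move at their own pace and stop on an object; "grip_force" is the grip in N (left out, the last holds). Time passes only in rows, so rows that do not move let the fingers close. It gives the time, the measured TCP pose, the force and the opening at its end, in the units of the state.
- state(): the state, without advancing time (a new reading comes with each control period).
- snapshot(name): name is "scene" or "top"; returns a dict with "img" (480x640x3 uint8, red, green, blue), "range_z" (480x640 float32, mm along the optical axis (not along the pixel's ray), 0 where there is no reading), "intrinsics" (3x3 intrinsics, pixels), "pose" (4x4, takes a point from camera to world coordinates). Camera axes: x right, y up, looking along -z (the intrinsics and any distortion apply to the point x, -y, -z); pixel columns grow to the right and rows downward; lengths in mm; the calibration is good to about 2 mm. A picture is of the moment at which its call begins.
- sign_off(): hands the job in, once; it reports no verdict.
The state is a dict: "time_s": time; "joint_pos": joint angles; "joint_vel": joint speeds; "effort": joint torques, N m; "ee_pos": TCP position; "orientation": TCP orientation; "contact_force": force on the tool from outside, world axes, zero at the start; "ft_torque": the same for the moment, N m; "opening": finger opening in mm.
Only numpy, scipy, OpenCV 4.12 (cv2) and the standard library are available. Lean on these libraries where they do the work, as an engineer would, in place of code of your own. Each camera call takes 0.05 s, during which the arm holds its last target.

## Working session

There is one attempt and no reset: what is moved stays moved. The work goes in short steps, Python scripts to look and compute and a tool call to move; the robot and the scene stay as the last step left them, time stands still between calls to the robot, and variables do not carry over. Pictures are saved under pics/ and viewed, and the job is handed in when it is done.

Besides the shell and the picture viewer there is one more tool, called after "Call:" as a command line: name --argument value ..., lists and objects as JSON in quotes. servo_tool: Moves the arm, as the interface text tells. Its arguments: {"type":"object","properties":{"plan":{"type":"string"},"fingers":{"type":"number"},"grip_force":{"type":"number"}},"required":["plan"]}

```bash
ls; mkdir -p pics
python3 - <<'E'
from plant import *
import cv2
print(state())
for n in("scene","top"):
    s=snapshot(n); cv2.imwrite(f"pics/{n}0.png",s["img"][:,:,::-1]); print(s["intrinsics"],s["pose"])
    import numpy as np; np.savez(f"{n}0.npz",**s)
E
```

```text
pics
{'time_s': 0.0, 'joint_pos': array([ 1.42361944e+00,  2.55749992e-01,  1.07005624e-01, -5.02113736e-04,
       -1.42393269e+00, -2.84628989e-01]), 'joint_vel': array([ 4.81586593e-04,  8.43138923e-04,  3.27032718e-05, -7.93529280e-04,
        9.79675100e-05, -9.03480285e-06]), 'effort': array([-9.20186612e-04, -3.86635172e+01,  2.37940639e+01,  5.36518246e+00,
       -6.23964414e-03, -1.19808909e-06]), 'ee_pos': array([229.8945904 , 499.08634821, 230.3904935 ]), 'orientation': array([-1.98301357,  0.43701531,  1.98375738]), 'contact_force': array([-0.60077024,  0.44237168, -0.21842133]), 'ft_torque': array([-0.03416864, -0.00327396, -0.05218056]), 'opening': 85.34519721859306}
[[507.19099276   0.         315.78755434]
 [  0.         507.19099276 230.73689608]
 [  0.           0.           1.        ]] [[-6.75728205e-01 -4.13932368e-01  6.09960153e-01  1.38151009e+03]
 [ 7.37009955e-01 -3.95547269e-01  5.48049892e-01  7.35749191e+02]
 [ 1.44124826e-02  8.19879475e-01  5.72354722e-01  8.56552434e+02]
 [ 0.00000000e+00  0.00000000e+00  0.00000000e+00  1.00000000e+00]]
[[577.20420592   0.         320.61716295]
 [  0.         577.20420592 237.78604834]
 [  0.           0.           1.        ]] [[-7.54535508e-03  9.87050670e-01 -1.60231215e-01  3.29767793e+02]
 [-9.99919629e-01 -5.81487925e-03  1.12660207e-02 -8.09893173e+00]
 [ 1.01884081e-02  1.60303344e-01  9.87015215e-01  1.29355158e+03]
 [ 0.00000000e+00  0.00000000e+00  0.00000000e+00  1.00000000e+00]]
```

View pics/scene0.png

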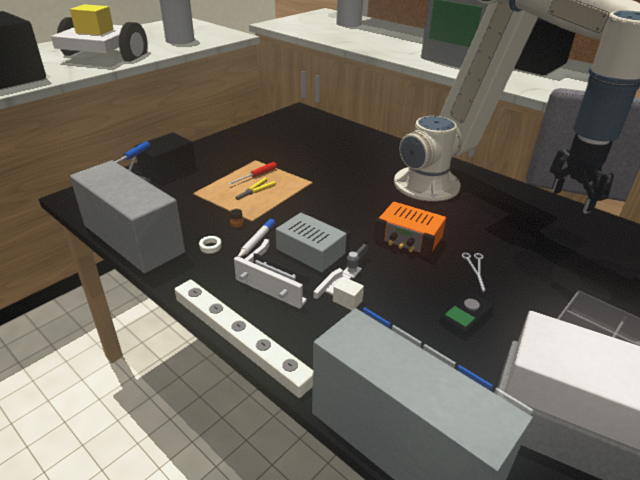

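View pics/top0.png

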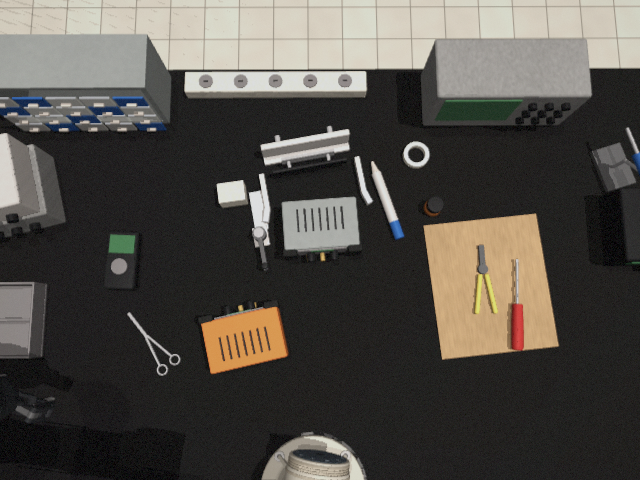

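The grey vented box at top (320,227) is the supply: its knobs face the robot and the bay with the stop bar lies beyond it at (306,148). The orange box at (243,340) is the look-alike. The keeper is the arm at (262,250), with its post at (260,233). The carton (231,194) and the sucker (387,200) flank the bay. I'll confirm this in an enlarged crop.

```bash
cat > h.py <<'E'
import numpy as np, cv2
def load(n): 
    return dict(np.load(n))
def rays(s,uv):
    uv=np.atleast_2d(uv).astype(float);K=s["intrinsics"];P=s["pose"]
    d=np.c_[(uv[:,0]-K[0,2])/K[0,0],-(uv[:,1]-K[1,2])/K[1,1],-np.ones(len(uv))]
    return P[:3,3],d@P[:3,:3].T
def onz(s,uv,z):
    o,d=rays(s,uv); t=(z-o[2])/d[:,2]; return o+d*t[:,None]
def cloud(s):
    v,u=np.mgrid[:480,:640]; o,d=rays(s,np.c_[u.ravel(),v.ravel()])
    return (o+d*s["range_z"].ravel()[:,None]).reshape(480,640,3)
def proj(s,p):
    p=np.atleast_2d(p);P=s["pose"];c=(p-P[:3,3])@P[:3,:3];K=s["intrinsics"]
    return np.c_[K[0,0]*c[:,0]/-c[:,2]+K[0,2],K[1,1]*-c[:,1]/-c[:,2]+K[1,2]]
E
python3 - <<'E'
from h import *
s=load("top0.npz"); c=s["img"][110:290,200:420,::-1]
cv2.imwrite("pics/c1.png",cv2.resize(c,(770,630))[:600])
s2=load("scene0.npz"); c=s2["img"][190:320,220:380,::-1]
cv2.imwrite("pics/c2.png",cv2.resize(c,(720,585)))
C=cloud(s)
for uv in [(290,205),(350,203),(320,240),(320,255),(306,148),(262,250),(259,234),(264,200),(362,180),(320,280),(231,190),(260,215)]:
    print(uv,C[uv[1],uv[0]].round(1))
E
```

```text
(290, 205) [599.9  43.6  73.9]
(350, 203) [602.8 -85.9  77.7]
(320, 240) [521.9 -20.6  80.6]
(320, 255) [497.6 -21.   20.8]
(306, 148) [743.5   9.2  25.4]
(262, 250) [505.2 105.1  52.2]
(259, 234) [539.7 111.5  56.5]
(264, 200) [623.2 104.3  22.2]
(362, 180) [ 668.3 -117.5   23. ]
(320, 280) [ 4.438e+02 -2.080e+01 -4.000e-01]
(231, 190) [640.6 175.4  46.6]
(260, 215) [592.8 114.9   2.3]
```

View pics/c1.png

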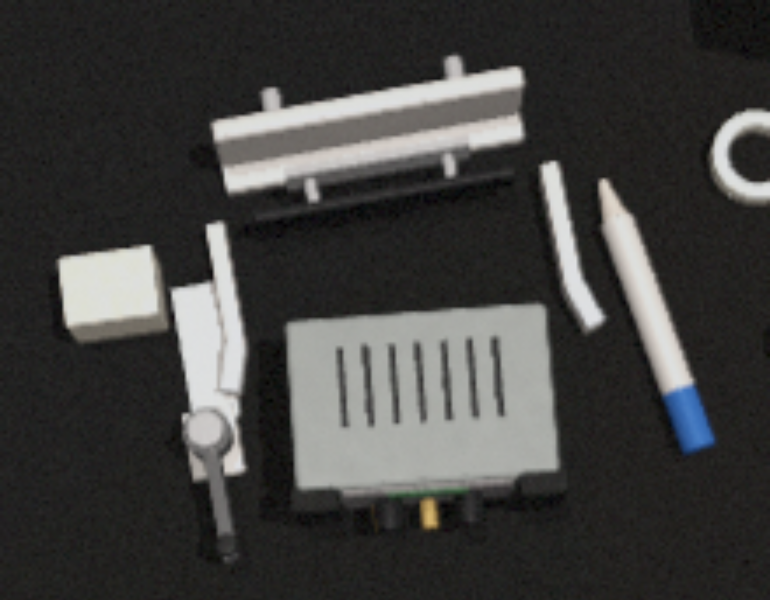

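View pics/c2.png

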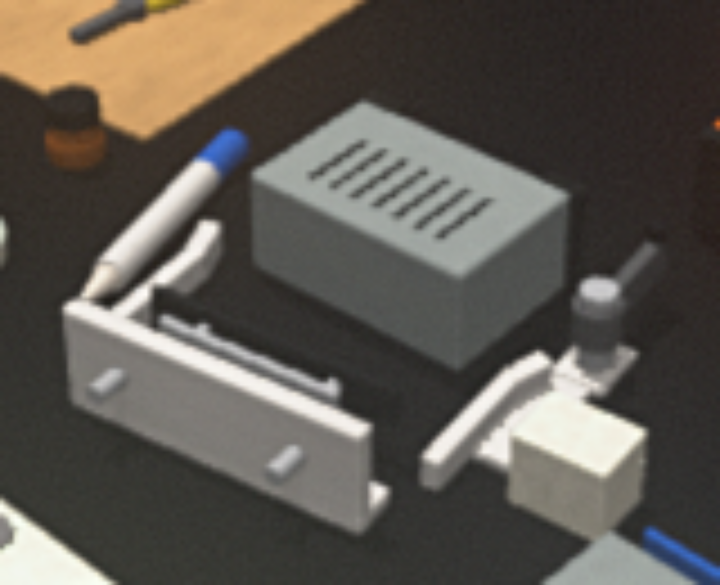

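Confirmed: a grey supply with its front to the robot, the keeper open, and the bay turned slightly counterclockwise. Now the measurements.

```bash
cat > m.py <<'E'
from h import *
def mask_of(C,lo,hi,roi):
    m=np.all((C>lo)&(C<hi),axis=2); r=np.zeros(m.shape,bool); x0,y0,x1,y1=roi; r[y0:y1,x0:x1]=1
    return (m&r)
def supply(s,C,n):
    # top face by height (range) : rect
    z=C[:,:,2]
    m=(z>70)&(z<86)&(C[:,:,0]>460)&(C[:,:,0]<760)&(C[:,:,1]>-160)&(C[:,:,1]<100)
    img=s["img"].astype(int); m&=(img.sum(2)>170)
    m=m.astype(np.uint8); k,l,st,_=cv2.connectedComponentsWithStats(m)
    i=1+np.argmax(st[1:,4]); P=C[l==i]
    cs,_=cv2.findContours((l==i).astype(np.uint8),cv2.RETR_EXTERNAL,cv2.CHAIN_APPROX_NONE)
    c=max(cs,key=len)[:,0,:]
    zt=np.median(P[:,2]); W=onz(s,c,zt)
    (cx,cy),(w,h),a=cv2.minAreaRect(W[:,:2].astype(np.float32))
    print(n,"top z",zt.round(1),"rect",round(cx,1),round(cy,1),round(w,1),round(h,1),round(a,2),"n",st[i,4])
    return W
if __name__=="__main__":
    for n in("top","scene"):
        s=load(n+"0.npz");C=cloud(s); supply(s,C,n)
        # stop bridge top
        z=C[:,:,2]
        m=(z>62)&(z<76)&(C[:,:,0]>690)&(C[:,:,0]<800)&(C[:,:,1]>-130)&(C[:,:,1]<150)&(s["img"].astype(int).sum(2)>250)
        P=C[m]; r=cv2.minAreaRect(P[:,:2].astype(np.float32)); print("stop top",len(P),np.median(P[:,2]).round(1),r)
        # kerbs
        for nm,y0,y1 in(("L",80,150),("R",-140,-80)):
            m=(z>17)&(z<26)&(C[:,:,0]>560)&(C[:,:,0]<700)&(C[:,:,1]>y0)&(C[:,:,1]<y1)&(s["img"].astype(int).sum(2)>300)
            P=C[m]; 
            if len(P)>5: print("kerb",nm,len(P),cv2.minAreaRect(P[:,:2].astype(np.float32)), cv2.fitLine(P[:,:2].astype(np.float32),cv2.DIST_HUBER,0,.01,.01).ravel())
        m=(z>55)&(z<90)&(C[:,:,0]>480)&(C[:,:,0]<580)&(C[:,:,1]>75)&(C[:,:,1]<150)
        P=C[m]; print("post",len(P),P.mean(0) if len(P) else 0,P.max(0) if len(P) else 0)
        m=(z>40)&(z<65)&(C[:,:,0]>440)&(C[:,:,0]<580)&(C[:,:,1]>75)&(C[:,:,1]<150)
        P=C[m]; print("arm",len(P),P.min(0),P.max(0), cv2.fitLine(P[:,:2].astype(np.float32),cv2.DIST_HUBER,0,.01,.01).ravel())
E
python3 m.py
```

```text
top top z 77.0 rect 557.1 -20.9 112.9 161.3 4.04 n 3722
stop top 593 68.3 ((750.549560546875, 12.037796020507812), (17.89005470275879, 198.84751892089844), 10.827658653259277)
kerb L 257 ((627.7630615234375, 123.50152587890625), (111.9518814086914, 54.25157928466797), 10.487533569335938) [9.9264693e-01 1.2104593e-01 6.3013403e+02 1.0413984e+02]
kerb R 177 ((658.3136596679688, -118.48530578613281), (86.85882568359375, 16.772512435913086), 16.78851318359375) [ 9.6272409e-01  2.7048537e-01  6.5802051e+02 -1.1905064e+02]
post 83 [543.94731624 113.02658368  59.37372577] [554.68638559 124.07485656  64.61938422]
arm 306 [464.29211091  93.24835777  40.36603221] [559.24470443 127.57835044  64.61938422] [9.82478142e-01 1.86377704e-01 5.12988220e+02 1.06944176e+02]
scene top z 79.1 rect 566.4 -17.2 120.3 169.4 3.95 n 1554
stop top 453 70.0 ((752.2119140625, 11.6883544921875), (19.716386795043945, 202.68988037109375), 9.827885627746582)
kerb L 176 ((631.5496215820312, 106.82019805908203), (108.48210906982422, 48.554534912109375), 26.924015045166016) [9.9090767e-01 1.3454384e-01 6.3594080e+02 1.0601874e+02]
kerb R 93 ((656.171142578125, -119.61297607421875), (91.6178207397461, 17.778522491455078), 17.4777774810791) [ 9.6288949e-01  2.6989588e-01  6.5820801e+02 -1.1954355e+02]
post 53 [545.35270221 114.51042917  59.99013767] [556.52722759 124.97810908  65.0685229 ]
arm 211 [465.69888753  92.58209237  40.16759328] [561.77509646 127.63285227  64.97926245] [9.7938436e-01 2.0200559e-01 5.1617529e+02 1.1043222e+02]
```

```bash
cat > fit.py <<'E'
from h import *
import sys
from scipy.spatial.transform import Rotation as R
PHI=0.18; BO=np.array([648.,-7.])
def tobay(p): 
    c,s_=np.cos(PHI),np.sin(PHI); d=np.atleast_2d(p)[:,:2]-BO; return np.c_[d[:,0]*c+d[:,1]*s_,-d[:,0]*s_+d[:,1]*c]
def frombay(p):
    c,s_=np.cos(PHI),np.sin(PHI); p=np.atleast_2d(p); return BO+np.c_[p[:,0]*c-p[:,1]*s_,p[:,0]*s_+p[:,1]*c]
def line(P):
    l=cv2.fitLine(P.astype(np.float32),cv2.DIST_HUBER,0,.01,.01).ravel(); return l
def supply_scene(s):
    # rear & left faces from the scene range cloud, in bay frame
    C=cloud(s); B=tobay(C.reshape(-1,3)).reshape(480,640,2); z=C[:,:,2]
    b=(z>80-8)&(z<86)&(B[:,:,0]>-200)&(B[:,:,0]<64)&(abs(B[:,:,1])<120)
    T=B[(z>75)&b]
    sl=(z>12)&(z<70)&(B[:,:,0]>-90)&(B[:,:,0]<64)&(abs(B[:,:,1])<75)
    F=B[sl]; 
    # rear points: take the face: group by y, near top's rear edge
    return T,F
def supply_top(s):
    C=cloud(s);B=tobay(C.reshape(-1,3)).reshape(480,640,2); z=C[:,:,2]
    m=(z>74)&(z<84)&(B[:,:,0]>-230)&(B[:,:,0]<62)&(abs(B[:,:,1])<130)
    return B[m]
if __name__=="__main__":
    k=sys.argv[1]
    s=load(f"top{k}.npz"); T=supply_top(s); r=cv2.minAreaRect(T.astype(np.float32)); print("top view rect, bay",r)
    s=load(f"scene{k}.npz"); T,F=supply_scene(s); r=cv2.minAreaRect(T.astype(np.float32)); print("scene rect, bay",r)
    if len(F)>30:
        l=line(F); print("rear line at y=0:", l[2]-l[3]*l[0]/l[1],"yaw",np.arctan2(-l[0],l[1]) if l[1]>0 else np.arctan2(l[0],-l[1]),len(F))
E
python3 fit.py 0
python3 - <<'E'
from fit import *
from plant import *
s=load("top0.npz");C=cloud(s)
B=tobay(C.reshape(-1,3)).reshape(480,640,2);z=C[:,:,2]
for nm,a,b in(("L",85,135),("R",-135,-85)):
    for x in range(-60,70,20):
        m=(z>16)&(z<27)&(abs(B[:,:,0]-x)<6)&(B[:,:,1]>a)&(B[:,:,1]<b); 
        if m.sum()>3:q=B[m];print(nm,x,q[:,1].min().round(1),q[:,1].max().round(1))
# stop features
for y in(-60,0,60):
    for lo,hi in((60,76),(20,30),(30,56)):
        m=(z>lo)&(z<hi)&(abs(B[:,:,1]-y)<8)&(B[:,:,0]>20)&(B[:,:,0]<130); q=B[m]
        if len(q):print(y,lo,q[:,0].min().round(1),q[:,0].max().round(1))
# orange
im=s["img"].astype(int);m=(im[:,:,0]>180)&(im[:,:,2]<90)&(im[:,:,1]<170)&(C[:,:,0]>200)&(C[:,:,0]<480)&(C[:,:,1]>30)&(C[:,:,1]<250)
q=C[m];print("orange",q.min(0),q.max(0))
m=(z>20)&(C[:,:,0]>300)&(C[:,:,0]<470)&(C[:,:,1]>20)&(C[:,:,1]<250);q=C[m];print("decoy",q.min(0),q.max(0))
st=state();print(R.from_rotvec(st["orientation"]).as_matrix().round(3))
E
```

```text
top view rect, bay ((-94.97038269042969, 2.4914932250976562), (167.37203979492188, 120.25435638427734), 83.4791259765625)
scene rect, bay ((-92.19959259033203, 3.0644378662109375), (168.58990478515625, 123.70756530761719), 83.8070068359375)
rear line at y=0: -33.54223 yaw -0.12389584 1120
L -40 110.3 123.4
L -20 105.1 117.4
L 0 104.9 116.7
L 20 105.0 116.9
L 40 105.7 116.7
L 60 105.5 115.3
R -40 -122.5 -107.7
R -20 -116.8 -104.5
R 0 -115.8 -105.0
R 20 -116.6 -104.6
R 40 -115.8 -104.7
R 60 -116.5 -104.8
-60 60 96.1 112.1
-60 20 45.9 98.2
-60 30 44.4 129.9
0 60 96.3 110.9
0 20 45.9 98.9
0 30 43.6 99.5
60 60 94.9 111.4
60 20 46.2 98.6
60 30 44.5 130.0
orange [249.1415127   51.53114027  68.39369305] [381.20906521 228.48795123  85.50819205]
decoy [300.54784959  53.71903299  20.38171447] [469.71240107 235.76576636  85.24516867]
[[-0.001 -0.419 -0.908]
 [-0.002 -0.908  0.419]
 [-1.     0.002 -0.   ]]
```

Call:
servo_tool --plan "0 0 0 -1;0 0 0 -1;0 0 0 -1;0 0 0 -1;0 0 0 -1;0 0 0 -0.8;0 0 0 0" --fingers 1 --grip_force 40

```text
time_s: 0.8
ee_pos: [228.9, 497.2, 226.6]
orientation: [2.108, 0.202, -2.118]
contact_force: [-0.3, -0.2, 0.6]
opening: -0.3
```

```bash
cat > go.py <<'E'
from fit import *
from plant import state
import sys
def tool(target_bay,z):
    st=state();M=R.from_rotvec(st["orientation"]).as_matrix();p=st["ee_pos"]
    w=np.r_[frombay(target_bay)[0],z]; d=M.T@(w-p)/50
    b=tobay(p)[0]; ya=np.arctan2(M[1,1],M[0,1])+np.pi/2-PHI
    print("t",round(st["time_s"],2),"bay",b.round(1),"z",p[2].round(1),"tool yaw err deg",np.degrees(ya).round(1),"down",M[:,0].round(3))
    F=st["contact_force"];print("F bay",tobay(F[:2]+BO)[0].round(1),F[2].round(1),"open",round(st["opening"],1))
    print("need units",d.round(2))
if __name__=="__main__": tool([float(sys.argv[1]),float(sys.argv[2])],float(sys.argv[3]))
E
python3 go.py -192 -62 200
```

```text
t 0.8 bay [-322.1  571.1] z 226.6 tool yaw err deg 1.1 down [-0.004 -0.009 -1.   ]
F bay [-0.4 -0.1] 0.6 open -0.3
need units [ 0.63 12.7  -2.36]
```

Call:
servo_tool --plan "0 0.9 -0.15 0.1;0 0.9 -0.15 0.1;0 0.9 -0.15 0;0 0.9 -0.15 0;0 0.9 -0.15 0;0 0.9 -0.15 0;0 0.9 -0.15 0;0 0.9 -0.15 0;0 0.9 -0.15 0;0 0.9 -0.15 0"

```text
time_s: 1.8
ee_pos: [380.3, 53.6, 228.0]
orientation: [2.126, 0.158, -2.137]
contact_force: [2.5, 0.8, -0.5]
opening: 0.3
```

```bash
python3 go.py -192 -62 200
```

```text
t 1.8 bay [-252.5  107.6] z 228.0 tool yaw err deg -1.1 down [-0.004 -0.013 -1.   ]
F bay [2.6 0.3] -0.5 open 0.3
need units [ 0.59  3.36 -1.28]
```

Call:
servo_tool --plan "0.1 0.8 -0.3 0;0.1 0.8 -0.3 0;0.1 0.8 -0.3 0;0.1 0.7 -0.3 0;0 0 0 0;0 0 0 0"

```text
time_s: 2.4
ee_pos: [465.5, -102.4, 208.1]
orientation: [2.138, 0.135, -2.151]
contact_force: [-0.1, 0.4, 0.4]
opening: 0.2
```

```bash
python3 go.py -192 -62 32
```

```text
t 2.4 bay [-196.6  -61.2] z 208.1 tool yaw err deg -2.4 down [-0.005 -0.012 -1.   ]
F bay [0.  0.4] 0.4 open 0.2
need units [ 3.52 -0.03 -0.12]
```

Call:
servo_tool --plan "0.8 0 0 -0.2;0.8 0 0 -0.2;0.8 0 0 0;0.7 0 0 0;0.4 0 0 0;0 0 0 0;0 0 0 0"

```text
time_s: 3.1
ee_pos: [465.6, -99.3, 31.4]
orientation: [2.124, 0.178, -2.12]
contact_force: [0.4, 0.3, 1.2]
opening: 0.1
```

```bash
python3 go.py -172 -62 32;  python3 - <<'E'
from h import *
from plant import *
for n in("top","scene"):
    s=snapshot(n); np.savez(n+"1.npz",**s)
    c=s["img"][180:300,230:390] if n=="top" else s["img"][150:310,220:480]
    cv2.imwrite(f"pics/{n}1.png",cv2.resize(c[:,:,::-1],None,fx=3,fy=3))
E
```

```text
t 3.1 bay [-196.   -58.2] z 31.4 tool yaw err deg -0.0 down [ 0.003 -0.012 -1.   ]
F bay [0.4 0.2] 1.2 open 0.1
need units [-0.01  0.08 -0.48]
```

View pics/top1.png

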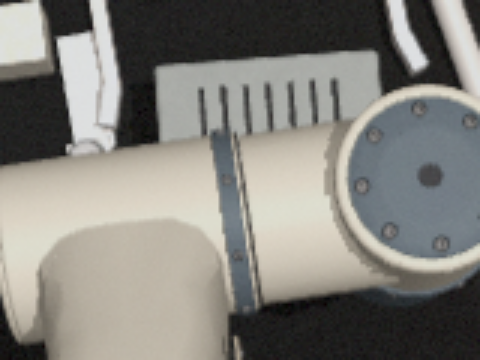

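View pics/scene1.png

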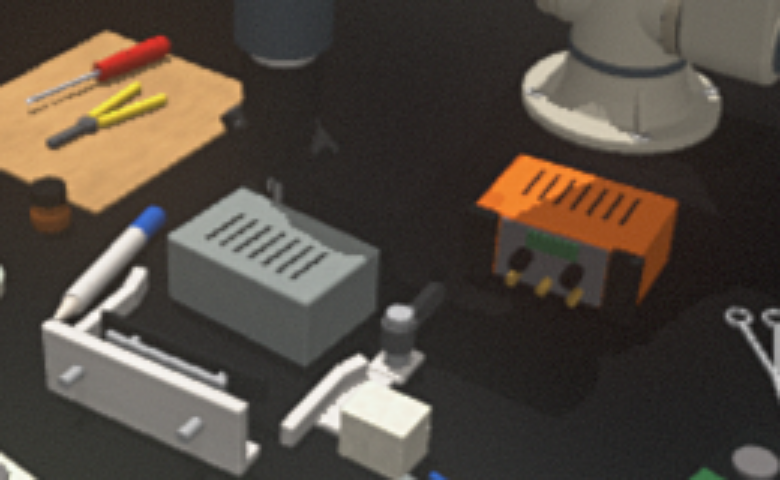

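The top view is hidden by the wrist. The scene view still shows the supply's rear face (about 280,330 in the crop), which I'll use for tracking. Creeping up to the right bumper.

Call:
servo_tool --plan "0 0.05 -0.15 0;0 0 -0.15 0;0 0 -0.06 0;0 0 -0.06 0;0 0 -0.06 0;0 0 -0.06 0"

```text
time_s: 3.8
ee_pos: [490.5, -98.4, 34.5]
orientation: [2.118, 0.175, -2.128]
contact_force: [-5.1, -1.1, 1.4]
opening: 0.4
```

```bash
python3 go.py -172 -62 32
```

```text
t 3.8 bay [-171.3  -61.8] z 34.5 tool yaw err deg -0.2 down [-0.003 -0.013 -1.   ]
F bay [-5.2 -0.2] 1.4 open 0.4
need units [0.05 0.   0.01]
```

Call:
servo_tool --plan "0 0 -0.06 0;0 0 -0.08 0;0 0 -0.08 0;0 0 -0.08 0;0 0 -0.08 0"

```text
time_s: 4.3
ee_pos: [500.1, -97.9, 32.3]
orientation: [2.097, 0.169, -2.153]
contact_force: [-6.3, -1.7, 3.5]
opening: 0.1
```

```bash
python3 go.py -150 -62 34
cat > look.py <<'E'
from fit import *
from plant import *
import sys
k=sys.argv[1]
for n in("scene","top"):
    s=snapshot(n); np.savez(f"{n}{k}.npz",**s)
    C=cloud(s);B=tobay(C.reshape(-1,3)).reshape(480,640,2);z=C[:,:,2]
    if n=="scene":
        ti=(z>74)&(z<86)&(B[:,:,0]>-200)&(B[:,:,0]<70)&(abs(B[:,:,1])<125)&(s["img"].astype(int).sum(2)>120)
        T=B[ti]; r=cv2.minAreaRect(T.astype(np.float32)); print("scene rect",np.round(r[0],1),np.round(r[1],1),round(r[2],2))
        x0=float(sys.argv[2])
        F=B[(z>57)&(z<70)&(B[:,:,0]>x0-25)&(B[:,:,0]<x0+25)&(abs(B[:,:,1])<75)]
        if len(F)>20:
            l=line(F); yaw=np.arctan(-l[0]/l[1]); xr=l[2]-l[3]*l[0]/l[1]; print("rear x at y0",xr.round(1),"yaw",yaw.round(4),len(F))
    else:
        ti=(z>74)&(z<84)&(B[:,:,0]>-230)&(B[:,:,0]<70)&(abs(B[:,:,1])<125)
        T=B[ti]; r=cv2.minAreaRect(T.astype(np.float32)); print("top rect",np.round(r[0],1),np.round(r[1],1),round(r[2],2),"maxx",T[:,0].max())
    ar=B[(z>27)&(z<66)&(B[:,:,0]<-70)&(B[:,:,0]>-175)&(B[:,:,1]>90)&(B[:,:,1]<150)]
    if len(ar): print("arm pts",len(ar),ar.min(0).round(1),ar.max(0).round(1))
E
python3 look.py 2 -33
```

```text
t 4.3 bay [-161.8  -63. ] z 32.3 tool yaw err deg -0.4 down [-0.025 -0.016 -1.   ]
F bay [-6.5 -0.6] 3.5 open 0.1
need units [-0.04 -0.02 -0.24]
scene rect [-95.4  -7.4] [187.5 147.7] 89.29
rear x at y0 -25.4 yaw -0.0168 184
arm pts 219 [-162.3   90.3] [-70.  149.9]
top rect [-91.6 -10. ] [ 80.  145.4] 79.67 maxx -25.25915114626663
```

```bash
cat > est.py <<'E'
from fit import *
import sys
def rear(s,x0,w=22):
    C=cloud(s);B=tobay(C.reshape(-1,3)).reshape(480,640,2);z=C[:,:,2]
    out=[]
    q=B[(z>57)&(z<72)&(abs(B[:,:,0]-x0)<w)&(abs(B[:,:,1])<72)]
    # robust rear line x = a + b y
    a,b=np.polyfit(q[:,1],q[:,0],1)
    for _ in range(4):
        e=q[:,0]-a*q[:,1]-b; k=abs(e)<4; a,b=np.polyfit(q[k,1],q[k,0],1)
    return b,np.arctan(-a),k.sum(),len(q)
if __name__=="__main__":
    for k,x in zip(sys.argv[1::2],sys.argv[2::2]): print(k,rear(load(f"scene{k}.npz"),float(x)))
E
python3 est.py 0 -33 1 -33 2 -28
```

```text
0 (np.float64(-34.4125098220968), np.float64(-0.1116951455128167), np.int64(189), 193)
1 (np.float64(-34.373193945173774), np.float64(-0.11084367241359971), np.int64(187), 191)
2 (np.float64(-25.328366177965503), np.float64(-0.015670733141022238), np.int64(199), 205)
```

Call:
servo_tool --plan "0 0 -0.08 0;0 0 -0.08 0;0 0 -0.08 0;0 0 -0.08 0;0 0 -0.08 0;0 0 -0.08 0;0 0 0.3 0;0 0 0.3 0;0 0 0 0"

```text
time_s: 5.3
ee_pos: [487.6, -101.5, 31.9]
orientation: [2.082, 0.166, -2.168]
contact_force: [0.3, -0.6, -0.6]
opening: 0.2
```

```bash
python3 go.py -192 75 34; python3 look.py 3 -20; python3 est.py 3 -18
```

```text
t 5.3 bay [-174.7  -64.2] z 31.9 tool yaw err deg -0.5 down [-0.039 -0.018 -0.999]
F bay [ 0.2 -0.6] -0.6 open 0.2
need units [-0.06 -2.78  0.37]
scene rect [-96.5  -6. ] [173.6 180.9] 4.24
rear x at y0 -14.7 yaw 0.064 183
arm pts 222 [-160.8  121. ] [-70.1 149.9]
top rect [-65.4 -25.6] [204.8 133.7] 37.76 maxx -11.605656196427242
3 (np.float64(-14.548247041083258), np.float64(0.06434337346339762), np.int64(206), 211)
```

Call:
servo_tool --plan "0 -0.5 0.2 0;0 -0.8 0 0;0 -0.8 0 0;0 -0.6 0 0;0 0 0 0"

```text
time_s: 5.9
ee_pos: [462.7, 35.9, 32.3]
orientation: [2.095, 0.165, -2.157]
contact_force: [0.4, -0.3, 0.2]
opening: -0.2
```

```bash
cat >> est.py <<'E'
    # left side face
    for k,x in zip(sys.argv[1::2],sys.argv[2::2]):
        s=load(f"scene{k}.npz");x=float(x);C=cloud(s);B=tobay(C.reshape(-1,3)).reshape(480,640,2);z=C[:,:,2]
        b,yaw,_,_=rear(s,x); d=B-np.array([b,0]); u=d[:,:,0]*np.cos(yaw)+d[:,:,1]*np.sin(yaw); v=-d[:,:,0]*np.sin(yaw)+d[:,:,1]*np.cos(yaw)
        m=(z>55)&(z<72)&(u<-15)&(u>-95)&(abs(v-85)<18); q=v[m]; 
        if len(q)>5:
            vl=np.median(q); cen=np.array([b,0])+np.array([-60*np.cos(yaw)-(vl-85)*np.sin(yaw),-60*np.sin(yaw)+(vl-85)*np.cos(yaw)])
            f=lambda p:(cen+np.array([p[0]*np.cos(yaw)-p[1]*np.sin(yaw),p[0]*np.sin(yaw)+p[1]*np.cos(yaw)])).round(1)
            print("centre",cen.round(1),"yaw",yaw.round(3),"BL",f((-60,70)),"BR",f((-60,-70)),len(q))
E
python3 est.py 1 -33 2 -28 3 -18; python3 go.py -165 72 34
```

```text
1 (np.float64(-34.373193945173774), np.float64(-0.11084367241359971), np.int64(187), 191)
2 (np.float64(-25.328366177965503), np.float64(-0.015670733141022238), np.int64(199), 205)
3 (np.float64(-14.548247041083258), np.float64(0.06434337346339762), np.int64(206), 211)
centre [-95.   -2.6] yaw -0.111 BL [-146.9   73.7] BR [-162.4  -65.5] 88
centre [-85.4  -2. ] yaw -0.016 BL [-144.3   68.9] BR [-146.5  -71.1] 81
centre [-74.6  -0.9] yaw 0.064 BL [-139.    65.1] BR [-130.   -74.6] 67
t 5.9 bay [-174.7   75.3] z 32.3 tool yaw err deg -0.6 down [-0.028 -0.017 -0.999]
F bay [ 0.3 -0.3] 0.2 open -0.2
need units [-0.04  0.07 -0.19]
```

Call:
servo_tool --plan "0 0.1 -0.35 0;0 0 -0.06 0;0 0 -0.06 0;0 0 -0.06 0;0 0 -0.1 0;0 0 -0.12 0;0 0 -0.12 0;0 0 -0.12 0"

```text
time_s: 6.7
ee_pos: [500.6, 35.5, 26.3]
orientation: [2.067, 0.157, -2.189]
contact_force: [-6.2, -0.2, 2.6]
opening: 0.4
```

```bash
python3 go.py -165 72 34; python3 look.py 4 -10;python3 est.py 4 -8
```

```text
t 6.7 bay [-137.5   68.2] z 26.3 tool yaw err deg -0.9 down [-0.055 -0.021 -0.998]
F bay [-6.1  0.9] 2.6 open 0.4
need units [-0.12 -0.07  0.56]
scene rect [-73.2   6.2] [171.8 147.6] 87.75
rear x at y0 -3.2 yaw -0.041 182
arm pts 217 [-163.6   90.1] [-70. 150.]
top rect [-75.4  14. ] [184.9 143. ] 89.56 maxx -3.9198872090235186
arm pts 103 [-162.8  130. ] [-116.9  142.9]
4 (np.float64(-3.141060579771042), np.float64(-0.04083091946646819), np.int64(198), 203)
centre [-63.3  -2.2] yaw -0.041 BL [-120.4   70.2] BR [-126.1  -69.7] 90
```

Call:
servo_tool --plan "-0.03 0 -0.13 0;-0.03 0 -0.13 0;-0.03 0 -0.13 0;0 0 0.4 0;-0.1 0 0.5 0;0 0.9 0 0;0 0.9 0 0;0 0.9 0 0;0 0.1 0 0;0 0 0 0"

```text
time_s: 7.8
ee_pos: [512.0, -110.3, 43.6]
orientation: [2.09, 0.159, -2.159]
contact_force: [-0.3, -0.3, 0.0]
opening: -0.2
```

```bash
python3 look.py 5 0;python3 est.py 5 4; python3 go.py -165 -70 34
```

```text
scene rect [-64.6  -9. ] [189.9 149.1] 82.47
rear x at y0 8.5 yaw -0.128 199
arm pts 246 [-161.   90.] [-70.1 149.9]
top rect [-5.6 -3.2] [157.   26.4] 82.23 maxx 16.551973717663472
5 (np.float64(8.561769621899115), np.float64(-0.13721648647305948), np.int64(198), 199)
centre [-52.5  -3.8] yaw -0.137 BL [-102.4   73.7] BR [-121.5  -65. ] 102
t 7.9 bay [-152.7  -75.9] z 43.4 tool yaw err deg -0.5 down [-0.032 -0.021 -0.999]
F bay [-0.6 -1.2] -0.3 open 0.1
need units [ 0.2  -0.12  0.24]
```

Call:
servo_tool --plan "0.1 -0.1 -0.15 0;0.1 0 -0.06 0;0 0 -0.06 0;0 0 -0.06 0;-0.03 0 -0.1 0;-0.03 0 -0.12 0;-0.03 0 -0.12 0;-0.03 0 -0.12 0;-0.03 0 -0.12 0"

```text
time_s: 8.8
ee_pos: [550.6, -92.1, 34.8]
orientation: [2.066, 0.166, -2.175]
contact_force: [-4.8, -2.3, -2.1]
opening: -0.2
```

```bash
python3 look.py 6 20;python3 est.py 6 20; python3 go.py -165 -70 34
```

```text
scene rect [-39.8  -5.9] [182.  135.8] 89.28
rear x at y0 23.9 yaw 0.026 200
arm pts 218 [-162.2  121.5] [-70.  149.9]
top rect [-55.2 -11.5] [ 99.7 103.2] 70.79 maxx 9.982856442041248
6 (np.float64(23.952923974830668), np.float64(0.02650932520081622), np.int64(214), 223)
centre [-36.   -2.9] yaw 0.027 BL [-97.8  65.5] BR [-94.1 -74.4] 78
t 8.9 bay [-109.7  -66.2] z 35.2 tool yaw err deg -0.2 down [-0.047 -0.023 -0.999]
F bay [-1.   0.8] 0.6 open -0.0
need units [0.08 0.08 1.1 ]
```

Call:
servo_tool --plan "-0.03 0 -0.13 0;-0.03 0 -0.13 0;0 0 0.4 0;0 0 0.5 0;0 0 0.1 0;0 -0.9 0 0;0 -0.9 0 0;0 -0.9 0 0;0 0 0 0"

```text
time_s: 9.8
ee_pos: [505.5, 41.3, 44.2]
orientation: [2.103, 0.168, -2.143]
contact_force: [-0.5, -1.1, 0.8]
opening: 0.1
```

```bash
python3 look.py 7 30;python3 est.py 7 30; python3 go.py -140 70 34
```

```text
scene rect [-44.5   4.2] [160.1 177.2] 6.29
rear x at y0 33.2 yaw 0.0903 212
arm pts 215 [-160.6  121.4] [-70.4 150. ]
top rect [-25.5 -17.6] [123.6 123. ] 7.6 maxx 37.72768101111835
arm pts 89 [-162.5  129.9] [-125.8  142.9]
7 (np.float64(33.08610003729942), np.float64(0.0938889919839784), np.int64(228), 236)
centre [-26.9  -2.4] yaw 0.094 BL [-93.2  61.6] BR [-80.1 -77.8] 77
t 9.9 bay [-132.   70.] z 44.1 tool yaw err deg -0.4 down [-0.018 -0.019 -1.   ]
F bay [-0.3  0. ] -0.5 open -0.3
need units [ 0.2  -0.    0.15]
```

Call:
servo_tool --plan "0.1 0.1 -0.3 0;0.1 0 -0.06 0;0 0 -0.06 0;0 0 -0.06 0;0 0 -0.1 0;-0.03 0 -0.12 0;-0.03 0 -0.12 0"

```text
time_s: 10.6
ee_pos: [542.0, 35.3, 34.2]
orientation: [2.092, 0.157, -2.163]
contact_force: [-4.5, 0.4, -1.6]
opening: 0.0
```

```bash
python3 look.py 8 40;python3 est.py 8 40; python3 go.py -140 70 34
```

```text
scene rect [-27.1   3.5] [142.  171.7] 1.97
rear x at y0 40.6 yaw 0.0249 197
arm pts 225 [-161.   122.3] [-70.1 149.5]
top rect [-32.1   8.2] [143.3 176.2] 3.8 maxx 41.71920365242104
arm pts 285 [-162.5  125.6] [-70.1 149.8]
8 (np.float64(40.49690811786657), np.float64(0.023468331869915433), np.int64(212), 216)
centre [-19.4  -3.4] yaw 0.023 BL [-81.1  65.2] BR [-77.8 -74.8] 85
t 10.7 bay [-95.3  60.5] z 34.5 tool yaw err deg -0.8 down [-0.029 -0.02  -0.999]
F bay [-3.9 -1.5] -1.0 open -0.2
need units [ 0.04 -0.18  0.9 ]
```

Call:
servo_tool --plan "-0.02 0 -0.1 0;-0.02 0 -0.1 0"

```text
time_s: 10.9
ee_pos: [551.2, 36.7, 35.5]
orientation: [2.09, 0.157, -2.165]
contact_force: [-6.9, 1.5, -1.1]
opening: -0.3
```

```bash
python3 look.py 9 45;python3 est.py 9 45; python3 go.py -140 70 34
```

```text
scene rect [-15.8   3.8] [170.3 131.7] 88.99
rear x at y0 46.8 yaw -0.023 205
arm pts 221 [-160.2  120.3] [-70.1 149.8]
top rect [-25.4   3. ] [143.6 167.4] 0.61 maxx 46.3895223185486
arm pts 304 [-162.9  122.1] [-70.2 149.6]
9 (np.float64(46.6808195921531), np.float64(-0.022194159504570033), np.int64(218), 226)
centre [-13.4  -3.6] yaw -0.022 BL [-71.8  67.7] BR [-75.  -72.2] 85
t 11.0 bay [-86.8  60.2] z 35.6 tool yaw err deg -0.9 down [-0.033 -0.021 -0.999]
F bay [-4.8  0.1] 0.7 open 0.1
need units [ 0.07 -0.18  1.06]
```

Run:
```python
from fit import *
for k in("0","9"):
    s=load(f"top{k}.npz");c=s["img"][120:200,235:375,::-1];cv2.imwrite(f"pics/bar{k}.png",cv2.resize(c,None,fx=5,fy=5,interpolation=cv2.INTER_CUBIC))
    C=cloud(s);B=tobay(C.reshape(-1,3)).reshape(480,640,2);z=C[:,:,2]
    for y in(-70,-40,0,40,70):
        m=(z>46)&(z<57)&(abs(B[:,:,1]-y)<8)&(B[:,:,0]>35)&(B[:,:,0]<80);q=B[m]
        if len(q):print(k,y,q[:,0].min().round(1),q[:,0].max().round(1),len(q))
```

```text
0 -70 44.4 53.7 27
0 -40 44.8 77.1 52
0 0 43.7 77.0 50
0 40 45.0 76.3 49
0 70 44.4 54.4 30
9 -70 51.4 56.8 15
9 -40 52.4 75.8 40
9 0 53.5 77.6 26
```

View pics/bar9.png

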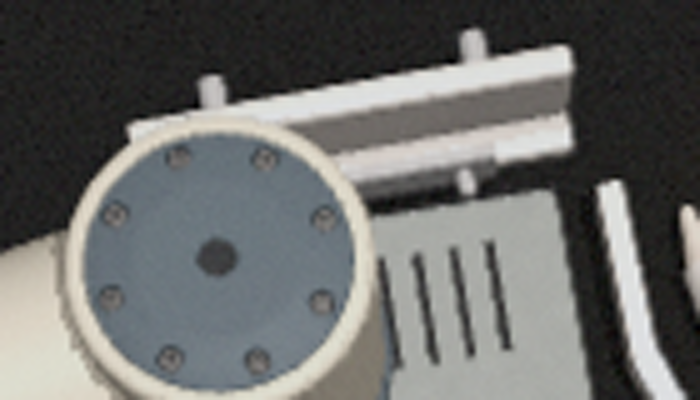

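Call:
servo_tool --plan "0 0 0.4 0;0 0 0.4 0;0 0 0.1 0;0 0.9 0 0;0 0.9 0 0;0 0.8 0 0;0 0 0 0"

```text
time_s: 11.7
ee_pos: [542.8, -100.6, 45.7]
orientation: [2.115, 0.164, -2.128]
contact_force: [-0.5, 0.8, -0.6]
opening: 0.3
```

```bash
python3 look.py 10 45;python3 est.py 10 45; python3 go.py -93 -70 34
```

```text
scene rect [-36.8  -3.1] [176.9 173. ] 88.35
rear x at y0 47.0 yaw -0.0265 188
arm pts 211 [-162.8  122.2] [-70. 150.]
top rect [28.2 10.3] [122.6 139.9] 45.88 maxx 48.061580861970754
10 (np.float64(46.9612236450812), np.float64(-0.023327166525266698), np.int64(204), 207)
centre [-13.1  -3.6] yaw -0.023 BL [-71.5  67.8] BR [-74.8 -72.1] 88
t 11.8 bay [-120.5  -70.3] z 45.4 tool yaw err deg -0.3 down [-0.005 -0.019 -1.   ]
F bay [-0.1  1.5] 0.3 open -0.2
need units [ 0.22 -0.01 -0.55]
```

Call:
servo_tool --plan "0.1 0 -0.4 0;0.1 0 -0.1 0;0 0 -0.06 0;0 0 -0.06 0;0 0 -0.06 0;0 0 -0.06 0"

```text
time_s: 12.4
ee_pos: [574.4, -88.3, 34.4]
orientation: [2.101, 0.17, -2.137]
contact_force: [-6.5, -1.8, 2.0]
opening: 0.0
```

```bash
python3 go.py -93 -70 34;python3 look.py 11 47;python3 est.py 11 47
```

```text
t 12.4 bay [-87.  -66.9] z 34.4 tool yaw err deg -0.0 down [-0.015 -0.02  -1.   ]
F bay [-6.7 -0.6] 2.0 open 0.0
need units [0.01 0.06 0.12]
scene rect [-21.9  -7.9] [183.8 146.3] 89.82
rear x at y0 48.2 yaw -0.0075 198
arm pts 204 [-162.3  121.4] [-70.2 149.9]
top rect [-40.6  17.1] [154.2  68.9] 25.36 maxx 43.85316700953827
11 (np.float64(48.004009509268386), np.float64(-0.007407633154218674), np.int64(206), 214)
centre [-12.   -3.4] yaw -0.007 BL [-71.5  67.1] BR [-72.5 -72.9] 80
```

Rear is at about 48 and yaw about -0.007. Continuing with small rows and watching the force.

Call:
servo_tool --plan "0 0 -0.06 0;0 0 -0.06 0"

```text
time_s: 12.7
ee_pos: [574.8, -87.9, 33.3]
orientation: [2.09, 0.17, -2.148]
contact_force: [-9.5, -2.7, 3.4]
opening: -0.2
```

```bash
python3 go.py -93 -70 34;python3 look.py 12 48;python3 est.py 12 48
```

```text
t 12.7 bay [-86.5 -66.5] z 33.3 tool yaw err deg -0.0 down [-0.025 -0.021 -0.999]
F bay [-9.9 -1. ] 3.4 open -0.2
need units [-0.01  0.07  0.13]
scene rect [-14.1  -9.2] [185.3 135.7] 89.69
rear x at y0 48.7 yaw -0.0028 199
arm pts 216 [-163.5  120.6] [-70.  149.8]
top rect [-39.3  18.6] [150.9  73.3] 26.09 maxx 44.612713803322556
12 (np.float64(48.704920896184355), np.float64(-0.002137873466940799), np.int64(209), 215)
centre [-11.3  -3.7] yaw -0.002 BL [-71.2  66.4] BR [-71.5 -73.6] 97
```

Call:
servo_tool --plan "0 0 -0.08 0;0 0 -0.08 0"

```text
time_s: 13.0
ee_pos: [575.9, -87.6, 32.3]
orientation: [2.076, 0.169, -2.161]
contact_force: [-11.2, -3.2, 4.1]
opening: -0.2
```

```bash
python3 go.py -93 -70 34;python3 look.py 13 48;python3 est.py 13 48
```

```text
t 13.0 bay [-85.4 -66.4] z 32.3 tool yaw err deg -0.1 down [-0.038 -0.023 -0.999]
F bay [-11.6  -1.2] 4.1 open -0.2
need units [-0.03  0.07  0.15]
scene rect [-16.5  -8. ] [184.2 140.8] 89.97
rear x at y0 50.2 yaw 0.0087 209
arm pts 219 [-161.7  119.1] [-70.1 149.9]
top rect [-26.4 -11.7] [ 99.5 110.9] 72.74 maxx 41.34534101326322
13 (np.float64(50.047292299538185), np.float64(0.00939251527001484), np.int64(216), 223)
centre [-9.9 -3.8] yaw 0.009 BL [-70.6  65.7] BR [-69.3 -74.3] 84
```

Call:
servo_tool --plan "0 0 0.4 0;0 0 0.4 0;0 0 0.1 0;0 -0.9 0 0;0 -0.9 0 0;0 -0.9 0 0;0 0 0 0"

```text
time_s: 13.8
ee_pos: [511.7, 43.0, 34.8]
orientation: [2.093, 0.17, -2.146]
contact_force: [-0.2, -0.9, 0.4]
opening: -0.1
```

```bash
python3 look.py 14 50;python3 est.py 14 50; python3 go.py -93 70 34
```

```text
scene rect [-31.5   8.6] [181.2 171.4] 89.02
rear x at y0 49.8 yaw 0.0157 206
arm pts 214 [-162.6  120.3] [-70.  149.6]
top rect [-26. -14.] [185.7 154.2] 13.79 maxx 50.143704638528064
arm pts 107 [-162.6  130. ] [-115.   142.9]
14 (np.float64(49.75960575967752), np.float64(0.0134872248286032), np.int64(209), 219)
centre [-10.2  -3.6] yaw 0.013 BL [-71.1  65.6] BR [-69.2 -74.4] 87
t 13.9 bay [-125.5   70.7] z 34.7 tool yaw err deg -0.2 down [-0.024 -0.022 -0.999]
F bay [ 0.1 -0. ] 0.9 open 0.1
need units [-0.    0.01 -0.65]
```

Now the left bumper: about 40 mm to contact, then small rows.

Call:
servo_tool --plan "0 0.05 -0.5 0;0 0 -0.18 0;0 0 -0.06 0;0 0 -0.06 0;0 0 -0.06 0;0 0 -0.06 0"

```text
time_s: 14.5
ee_pos: [552.6, 40.7, 31.9]
orientation: [2.081, 0.159, -2.165]
contact_force: [-7.5, -0.9, 2.8]
opening: -0.1
```

```bash
python3 go.py -93 70 34;python3 look.py 15 50;python3 est.py 15 50
```

```text
t 14.5 bay [-85.3  64. ] z 31.9 tool yaw err deg -0.5 down [-0.037 -0.024 -0.999]
F bay [-7.6  0.5] 2.8 open -0.1
need units [-0.04 -0.12  0.16]
scene rect [-18.5   4.4] [174.8 148.2] 89.64
rear x at y0 50.8 yaw -0.0013 209
arm pts 215 [-160.9  120.9] [-70.1 150. ]
top rect [-22.3   7.7] [143.  177.9] 2.28 maxx 50.163929619222024
arm pts 301 [-162.7  122.4] [-70.4 149.6]
15 (np.float64(50.59293455951257), np.float64(-0.0025053880221888266), np.int64(209), 215)
centre [-9.4 -3.8] yaw -0.003 BL [-69.2  66.4] BR [-69.6 -73.6] 87
```

Call:
servo_tool --plan "0 0 -0.08 0;0 0 -0.08 0;0 0 -0.08 0"

```text
time_s: 14.9
ee_pos: [552.1, 38.1, 28.1]
orientation: [2.056, 0.152, -2.191]
contact_force: [-8.6, 0.5, 2.7]
opening: -0.0
```

```bash
python3 go.py -93 70 34;python3 look.py 16 50;python3 est.py 16 50
```

```text
t 14.9 bay [-86.2  61.6] z 28.1 tool yaw err deg -0.8 down [-0.062 -0.028 -0.998]
F bay [-8.4  2. ] 2.7 open -0.0
need units [-0.11 -0.16  0.15]
scene rect [-16.5   6.1] [144.3 177.1] 1.03
rear x at y0 50.9 yaw 0.0004 212
arm pts 215 [-163.7  121.1] [-70.1 149.9]
top rect [-22.6  12.2] [144.5 184.8] 1.97 maxx 50.135852776728186
arm pts 306 [-162.4  121.9] [-70.2 150. ]
16 (np.float64(50.62055862612683), np.float64(-0.0011363835134163029), np.int64(215), 221)
centre [-9.4 -3.7] yaw -0.001 BL [-69.3  66.3] BR [-69.5 -73.7] 85
```

Call:
servo_tool --plan "-0.02 -0.05 -0.13 0"

```text
time_s: 15.1
ee_pos: [552.2, 39.2, 26.7]
orientation: [2.042, 0.148, -2.204]
contact_force: [-19.1, -5.6, 10.8]
opening: -0.2
```

```bash
python3 go.py -93 70 34;python3 look.py 17 50;python3 est.py 17 50
```

```text
t 15.1 bay [-86.   62.6] z 26.7 tool yaw err deg -0.9 down [-0.074 -0.031 -0.997]
F bay [-19.8  -2.1] 10.8 open -0.2
need units [-0.14 -0.14  0.15]
scene rect [-18.3   5.1] [178.2 146.7] 88.81
rear x at y0 51.4 yaw -0.0095 214
arm pts 220 [-160.4  120.5] [-70.1 149.9]
top rect [-22.1  11.2] [143.4 183.4] 2.26 maxx 50.58765650244741
arm pts 301 [-162.8  122. ] [-70.4 149.7]
17 (np.float64(51.13901206027465), np.float64(-0.005404290163594928), np.int64(207), 216)
centre [-8.9 -3.6] yaw -0.005 BL [-68.5  66.8] BR [-69.3 -73.2] 92
```

Call:
servo_tool --plan "0 0 0.4 0;0 0 0.4 0;-0.1 0 0.1 0;0 0.9 0 0;0 0.9 0 0;0 0.9 0 0;0 0 0 0"

```text
time_s: 15.9
ee_pos: [529.3, -107.1, 38.4]
orientation: [2.042, 0.148, -2.203]
contact_force: [-0.4, 1.3, -1.1]
opening: 0.2
```

```bash
python3 look.py 18 50;python3 est.py 18 50; python3 go.py -93 -70 34
```

```text
scene rect [-37.6  -9.3] [184.2 191.2] 0.55
rear x at y0 51.3 yaw -0.0058 206
arm pts 213 [-161.5  121.8] [-70.1 149.7]
top rect [9.5 1.9] [157.7  81.5] 89.57 maxx 50.64547073487363
18 (np.float64(51.18359932174941), np.float64(-0.007608451851491556), np.int64(205), 213)
centre [-8.8 -3.2] yaw -0.008 BL [-68.3  67.2] BR [-69.4 -72.8] 84
t 16.0 bay [-134.5  -74. ] z 38.1 tool yaw err deg -0.7 down [-0.073 -0.031 -0.997]
F bay [0.6 0.8] -0.7 open 0.0
need units [ 0.02 -0.09 -0.83]
```

Call:
servo_tool --plan "0 -0.05 -0.4 0;0 -0.05 -0.35 0;0 0 -0.08 0;0 0 -0.06 0;0 0 -0.06 0;0 0 -0.06 0"

```text
time_s: 16.6
ee_pos: [574.7, -87.6, 34.6]
orientation: [2.03, 0.154, -2.209]
contact_force: [-7.8, -3.6, 2.6]
opening: 0.3
```

```bash
python3 go.py -93 -70 34;python3 look.py 19 50;python3 est.py 19 50
```

```text
t 16.6 bay [-86.5 -66.2] z 34.6 tool yaw err deg -0.5 down [-0.081 -0.032 -0.996]
F bay [-8.4 -2.2] 2.6 open 0.3
need units [0.02 0.08 0.13]
scene rect [-10.7 -11.1] [190.  131.7] 88.39
rear x at y0 51.4 yaw -0.0054 215
arm pts 220 [-161.   121.1] [-70. 150.]
top rect [-52.7  -1.4] [182.   93.3] 39.61 maxx 47.10900976162443
19 (np.float64(51.4030975398152), np.float64(-0.006735461053862925), np.int64(214), 224)
centre [-8.6 -3.5] yaw -0.007 BL [-68.1  66.9] BR [-69.1 -73.1] 89
```

Contact at 8 N without motion. One firmer row next, staying below the limit.

Call:
servo_tool --plan "-0.01 0 -0.1 0"

```text
time_s: 16.8
ee_pos: [574.5, -87.5, 33.9]
orientation: [2.02, 0.153, -2.219]
contact_force: [-16.8, -3.0, 8.5]
opening: 0.2
```

```bash
python3 go.py -93 -70 34;python3 look.py 20 50;python3 est.py 20 50
```

```text
t 16.8 bay [-86.8 -66. ] z 33.9 tool yaw err deg -0.6 down [-0.091 -0.033 -0.995]
F bay [-17.1   0.1] 8.5 open 0.2
need units [0.01 0.08 0.12]
scene rect [-10.4  -6.1] [180.8 130.7] 89.23
rear x at y0 51.7 yaw -0.0037 204
arm pts 215 [-162.8  119.6] [-70.  149.6]
top rect [-52.9  -5.3] [183.3  90.7] 41.06 maxx 46.01948072694687
20 (np.float64(51.573139912044326), np.float64(-0.0067266975996225125), np.int64(213), 219)
centre [-8.5 -3.3] yaw -0.007 BL [-68.   67.1] BR [-68.9 -72.8] 85
```

Run:
```python
from fit import *
for k in("0","20"):
    s=load(f"scene{k}.npz");C=cloud(s);B=tobay(C.reshape(-1,3)).reshape(480,640,2);z=C[:,:,2]
    q=B[(z>15)&(z<62)&(B[:,:,0]>95)&(B[:,:,0]<125)&(abs(B[:,:,1])<95)]
    a,b=np.polyfit(q[:,1],q[:,0],1)
    for _ in range(5):
        e=q[:,0]-a*q[:,1]-b;m=abs(e)<3;a,b=np.polyfit(q[m,1],q[m,0],1)
    print(k,b,np.arctan(-a),m.sum(),len(q))
s=load("top0.npz");C=cloud(s);B=tobay(C.reshape(-1,3)).reshape(480,640,2);z=C[:,:,2]
for lo,hi,x0,x1 in((62,76,90,118),(46,57,40,56)):
    q=B[(z>lo)&(z<hi)&(B[:,:,0]>x0)&(B[:,:,0]<x1)&(abs(B[:,:,1])<80)];a,b=np.polyfit(q[:,1],q[:,0],1);print("top",lo,b,np.arctan(-a),len(q))
```

```text
0 111.17515574097887 -0.0023655180486690094 785 848
20 111.20820208212069 -0.0008240711331985761 768 847
top 62 103.20607377017798 -0.001047066249916691 478
top 46 48.49157899632724 0.000960598601011994 288
```

Call:
servo_tool --plan "-0.01 0 -0.11 0"

```text
time_s: 17.0
ee_pos: [573.9, -87.6, 33.0]
orientation: [2.007, 0.152, -2.232]
contact_force: [-14.9, -3.3, 6.9]
opening: 0.1
```

```bash
python3 go.py -93 -70 34;python3 look.py 21 50;python3 est.py 21 50
```

```text
t 17.0 bay [-87.3 -66. ] z 33.0 tool yaw err deg -0.6 down [-0.103 -0.034 -0.994]
F bay [-15.2  -0.6] 6.9 open 0.1
need units [-0.01  0.08  0.11]
scene rect [-14.9  -6.4] [139.  184.5] 0.92
rear x at y0 51.5 yaw -0.0075 210
arm pts 216 [-160.3  119.6] [-70.  149.8]
top rect [-51.7  -3.6] [185.9  94.6] 40.16 maxx 49.83923018951229
21 (np.float64(51.333164578261275), np.float64(-0.005991904193506847), np.int64(211), 218)
centre [-8.7 -3.8] yaw -0.006 BL [-68.3  66.6] BR [-69.1 -73.4] 84
```

Call:
servo_tool --plan "0 0 0.4 0;0 0 0.5 0;-0.9 0 0.2 0;-0.9 0 0 0;-0.6 -0.8 0 0;0 -0.9 0 0;0 -0.9 0 0;0 -0.9 0 0;0 -0.9 0 0;0 -0.6 0 0"

```text
time_s: 18.1
ee_pos: [480.1, 158.6, 158.1]
orientation: [2.002, 0.149, -2.246]
contact_force: [1.3, 0.2, 0.1]
opening: 0.3
```

```bash
python3 go.py -144 185 30
```

```text
t 18.1 bay [-135.5  192.9] z 158.1 tool yaw err deg -1.0 down [-0.112 -0.03  -0.993]
F bay [1.3 0. ] 0.1 open 0.3
need units [ 2.57  0.13 -0.13]
```

Call:
servo_tool --plan "0.8 0 -0.05 0;0.8 0 -0.05 0;0.6 0 -0.05 0;0.3 0 0 0;0 0 0 0"

```text
time_s: 18.6
ee_pos: [472.0, 162.1, 31.3]
orientation: [2.006, 0.162, -2.237]
contact_force: [-0.8, -0.6, 0.6]
opening: 0.0
```

```bash
python3 go.py -142 165 30; python3 look.py 22 51; python3 est.py 22 51
python3 - <<'E'
from h import *
s=load("top22.npz");cv2.imwrite("pics/t22.png",cv2.resize(s["img"][120:300,190:400,::-1],(700,600)))
E
```

```text
t 18.6 bay [-142.9  197.9] z 31.3 tool yaw err deg -0.5 down [-0.106 -0.027 -0.994]
F bay [-0.9 -0.5] 0.6 open 0.0
need units [ 0.03  0.66 -0.03]
scene rect [-6.3  1.6] [123.6 169.6] 0.9
rear x at y0 51.6 yaw -0.0003 217
arm pts 217 [-162.8  122.5] [-70.  149.9]
top rect [-8.8  2.1] [120.  169.3] 0.1 maxx 51.06688324937278
arm pts 313 [-162.6  122.2] [-70.3 150. ]
22 (np.float64(51.363244746575575), np.float64(-0.001692165211575218), np.int64(213), 228)
centre [-8.6 -3.7] yaw -0.002 BL [-68.5  66.4] BR [-68.8 -73.6] 85
```

View pics/t22.png

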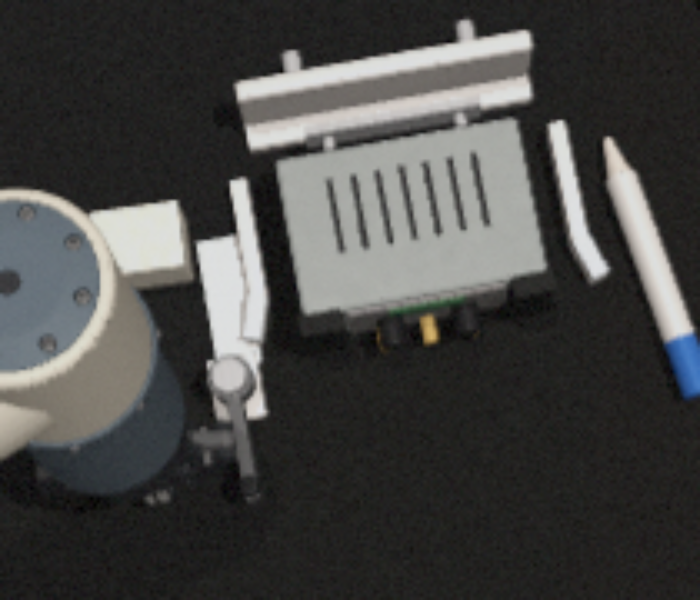

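The top view shows the supply square in the bay (yaw about 0) and the keeper open at crop (240,440), with the finger on its outer left side. Swinging it now.

Call:
servo_tool --plan "0 0.4 0 0;0 0.3 0 0;0 0.2 0 0;0 0.2 0.03 0;0 0.2 0.02 0;0 0.2 -0.02 0;0 0.2 -0.03 0"

```text
time_s: 19.4
ee_pos: [493.5, 78.8, 40.1]
orientation: [2.028, 0.174, -2.222]
contact_force: [-0.8, 3.1, 0.7]
opening: 0.0
```

```bash
python3 go.py -133 102 30; python3 look.py 23 51
```

```text
t 19.4 bay [-136.6  112. ] z 40.1 tool yaw err deg -0.4 down [-0.09  -0.017 -0.996]
F bay [-0.2  3.2] 0.7 open 0.0
need units [ 0.19  0.2  -0.09]
scene rect [-35.5  20. ] [182.5 204.8] 1.74
rear x at y0 51.5 yaw -0.0004 215
arm pts 212 [-140.4   90.1] [-70.2 149.8]
top rect [-9.  -0.5] [163.6 120.1] 89.93 maxx 51.11463612822252
arm pts 14 [-146.3   97.8] [-140.6  116.4]
```

Call:
servo_tool --plan "0.1 0.12 -0.05 0;0.08 0.15 -0.1 0;0 0.14 -0.12 0;0 0.12 -0.14 0;0 0.1 -0.14 0;0 0.08 -0.14 0"

```text
time_s: 20.1
ee_pos: [534.6, 47.9, 25.6]
orientation: [2.025, 0.174, -2.226]
contact_force: [-3.1, 5.1, 0.9]
opening: -0.1
```

```bash
python3 go.py -100 77 30; python3 look.py 24 51;python3 - <<'E'
from h import *
s=load("scene24.npz");cv2.imwrite("pics/t24.png",cv2.resize(s["img"][190:310,230:400,::-1],(765,540)))
E
```

```text
t 20.1 bay [-101.8   74.3] z 25.6 tool yaw err deg -0.5 down [-0.093 -0.016 -0.996]
F bay [-2.1  5.5] 0.9 open -0.1
need units [-0.09 -0.05 -0.03]
scene rect [-23.1  13.2] [156.8 194.1] 2.19
rear x at y0 51.6 yaw -0.0071 213
arm pts 189 [-92.6  90.4] [-70. 150.]
top rect [-28.5  12.5] [158.7 190.5] 0.6 maxx 51.14392387652661
arm pts 70 [-95.7 128.8] [-70.5 149.7]
```

View pics/t24.png

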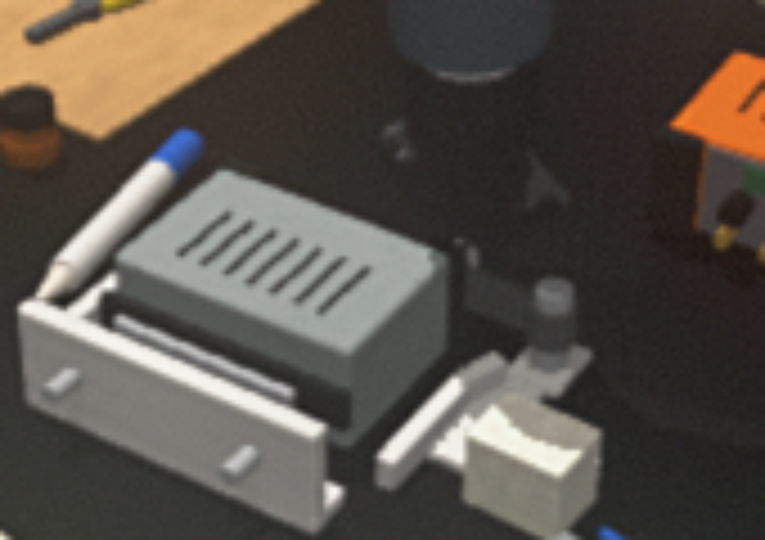

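Call:
servo_tool --plan "-0.03 -0.1 -0.06 0;-0.03 -0.04 -0.08 0;0 0 -0.08 0;0 0 -0.06 0"

```text
time_s: 20.6
ee_pos: [535.9, 51.1, 25.3]
orientation: [1.991, 0.16, -2.249]
contact_force: [-8.1, 1.9, 7.3]
opening: -0.6
```

```bash
python3 go.py -100 77 30; python3 look.py 25 51; python3 est.py 25 51
```

```text
t 20.6 bay [-99.9  77.2] z 25.3 tool yaw err deg -0.5 down [-0.119 -0.029 -0.992]
F bay [-7.6  3.3] 7.3 open -0.6
need units [-0.09  0.    0.01]
scene rect [-22.7   7.5] [154.3 179.5] 0.11
rear x at y0 51.5 yaw -0.0016 215
arm pts 191 [-96.3  90.1] [-70.1 150. ]
top rect [-27.5  16.4] [155.7 194.8] 2.39 maxx 51.013724064179755
arm pts 56 [-95.5 111.6] [-71.2 149.8]
25 (np.float64(51.387973781871544), np.float64(-0.0015699009568056004), np.int64(220), 227)
centre [-8.6 -3.5] yaw -0.002 BL [-68.5  66.6] BR [-68.7 -73.4] 86
```

The keeper resists at 8 N, which looks like its dead stop. Backing off straight and lifting clear to look.

Call:
servo_tool --plan "0 0 0.2 0;0 0 0.4 0;0 0 0.5 0;-0.8 0 0.5 0;-0.9 0 0.5 0;-0.9 -0.8 0.3 0;-0.5 -0.9 0.3 0;0 -0.9 0 0;0 -0.9 0 0;0 -0.5 0 0"

```text
time_s: 21.7
ee_pos: [387.2, 223.0, 191.4]
orientation: [2.006, 0.16, -2.241]
contact_force: [-0.5, -1.5, -0.2]
opening: -0.3
```

```bash
python3 go.py -100 77 30; python3 look.py 26 51; python3 est.py 26 51
python3 - <<'E'
from h import *
from fit import *
s=load("top26.npz");cv2.imwrite("pics/t26.png",cv2.resize(s["img"][120:300,190:400,::-1],(700,600)))
C=cloud(s);B=tobay(C.reshape(-1,3)).reshape(480,640,2);z=C[:,:,2]
m=(z>35)&(z<58)&(B[:,:,0]<-66)&(B[:,:,0]>-130)&(B[:,:,1]>50)&(B[:,:,1]<122);q=B[m];print(len(q),q.min(0),q.max(0))
m&=B[:,:,1]<115; 
a,b=np.polyfit(q[:,1],q[:,0],1);print("arm line x at y137",a*137+b,"slope",a)
E
```

```text
t 21.7 bay [-215.4  272.9] z 191.4 tool yaw err deg -0.7 down [-0.108 -0.025 -0.994]
F bay [-0.8 -1.4] -0.2 open -0.3
need units [ 2.97  3.87 -2.7 ]
scene rect [-6.3  0.4] [170.  123.8] 89.4
rear x at y0 51.4 yaw 0.0024 210
arm pts 183 [-93.5  90.2] [-70.  149.8]
top rect [-8.8  2.5] [119.9 168.7] 0.21 maxx 51.0312760575074
arm pts 242 [-96.5  90.3] [-70.4 149.5]
26 (np.float64(51.27327991852512), np.float64(-0.0002136844398166445), np.int64(211), 224)
centre [-8.7 -3.6] yaw -0.0 BL [-68.7  66.4] BR [-68.7 -73.6] 87
174 [-87.33376838  55.62572675] [-67.26086734 121.98605057]
arm line x at y137 -83.997430706716 slope -0.08522785852006962
```

View pics/t26.png

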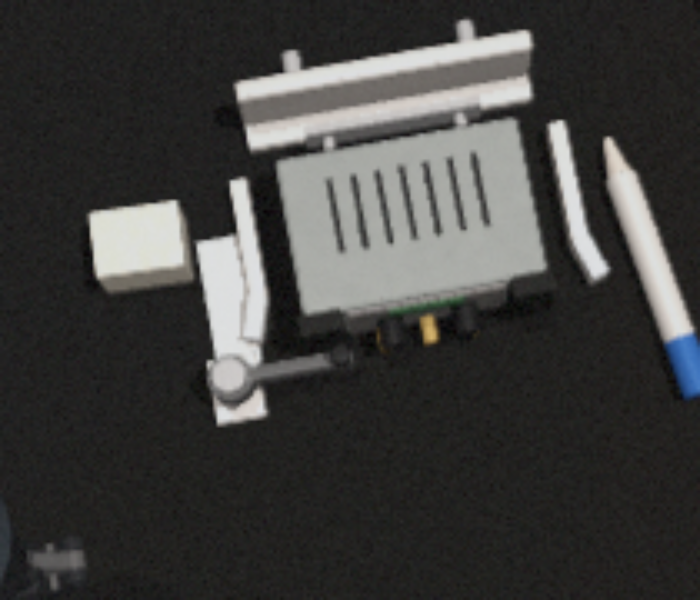

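Run:
```python
from fit import *
for n in("top","scene"):
    s=load(n+"26.npz");C=cloud(s);B=tobay(C.reshape(-1,3)).reshape(480,640,2);z=C[:,:,2]
    m=(z>44)&(z<54)&(B[:,:,0]<-73)&(B[:,:,0]>-130)&(B[:,:,1]>68)&(B[:,:,1]<120)
    q=B[m]
    if len(q)<10: print(n,len(q));continue
    e=[(y,np.round([q[abs(q[:,1]-y)<6][:,0].min(),q[abs(q[:,1]-y)<6][:,0].max()],1)) for y in(75,90,105,115) if (abs(q[:,1]-y)<6).sum()>2]
    print(n,len(q),np.polyfit(q[:,1],q[:,0],1),e)
# bystanders unmoved: image difference
a=load("top0.npz")["img"].astype(int);b=load("top26.npz")["img"].astype(int)
d=(abs(a-b).sum(2)>90).astype(np.uint8);k,l,st,c=cv2.connectedComponentsWithStats(cv2.morphologyEx(d,cv2.MORPH_OPEN,np.ones((3,3))))
for i in range(1,k):
    if st[i,4]>25: print(st[i],c[i].round())
```

```text
top 107 [ 7.32869404e-03 -8.18162965e+01] [(75, array([-85.4, -76.4])), (90, array([-86.5, -76.1])), (105, array([-85.9, -76.3])), (115, array([-86.1, -74.9]))]
scene 57 [ 6.12204388e-04 -7.85793803e+01] [(75, array([-85.1, -76.2])), (90, array([-88.7, -73.2])), (105, array([-86.2, -74.4])), (115, array([-84. , -74.3]))]
[ 266  155   94   98 5978] [317. 206.]
[    0   209   205   271 29139] [ 92. 359.]
[110 242   5   7  30] [112. 245.]
[255 242  11  21 113] [261. 251.]
[320 252   5   9  41] [322. 256.]
[200 285  15   6  79] [207. 288.]
[285 449  50  31 941] [308. 464.]
[338 457  23  23 218] [348. 470.]
```

```bash
python3 -c "
from plant import *
print(sign_off()); print(state()['time_s'])"
```

```text
the job is handed in; nothing more can be done
None
the job is handed in; nothing more can be done
```

The supply is home and square on the contact bar, and the keeper is shut in front of it. I handed the job in at about 22 s with the gripper clear of everything.

**Walking it in:** I pushed the right and left bumpers in turn. Near the bar I used short steps until each side stopped moving, the left at about 20 N along the bay (about 23 N in all) and the right at about 17 N (about 19 N in all). These are the forces read at the end of each move; I saw nothing above 25 N.

**Supply, last check:** It stands between the kerbs with its rear at bay x about +51 mm and its yaw within 0.004 rad of square in both cameras. It did not move when I let go. I judged the bar fully in by feel: the push stopped dead, and the rear had gone about 6 mm past where the bar first showed (about 44 mm).

**Keeper, last check:** It was pushed to its dead stop, where it resisted at about 8 N. Afterwards its arm lay at bay x -75 to -86 mm, within 0.01 rad of square, about 6 mm in front of the left bumper.

**What disagreed or was less certain:**
- With the tool still pressing on a bumper, yaw read up to -0.008 rad. This went away once the tool was clear.
- The two cameras put the supply sideways at -3.6 mm and +2.5 mm in the bay. Both are well inside the roughly 20 mm of room on each side.
- The tool slowly tilted by about 0.1 rad under the pushing forces. It could not be corrected and did not affect the job.
- My before-and-after picture comparison showed changes only at the supply, the keeper and the arm or its likely shadow. The arm hid part of the left side in that last picture, so I did not check those bystanders directly.

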